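# Load the sample capsule into the food-safety reader and clamp it down

### The arm

A 7-joint arm with a two-finger parallel gripper is mounted at the origin on the work surface. World frame = base frame: x ahead of the robot, y to its left, z up, the work surface at z = 0. Lengths are in mm, angles in degrees, forces in N, time in s.
With the tool pointing down it reaches from about 350 to 900 mm from the base axis. Payload 7.2 kg.
Tool frame: the origin (TCP) lies on the centre line of the jaws, within the pads' length; the fingertips stand 8 mm ahead of it and the grasp point (between the pads) lies 11 mm behind it; y points along the fingers, z is the direction in which the jaws open and shut, and the axes are right-handed (so a half turn about y gives the same grasp; the last joint's range is limited). The gripper opens to 88 mm and grips with 3 to 60 N. Pads are 20 mm wide; open, the fingers measure 115 mm over their backs; the gripper's body (75 mm by 178 mm) begins 61 mm behind the grasp point.
Start: joints at [60.149, 23.554, -0.728, 91.456, 0.321, 64.991, -4.71], TCP at [273.417, -562.025, 230.653] pointing down, gripper open.
Joint ranges: [-169.25, 169.25], [-16.82, 113.86], [-84.01, 82.57], [7.8, 145.47], [-59.2, 239.2], [7.22, 106.19], [-163.78, 163.78]. Speed limits (degrees/s): [136.94, 136.94, 172.46, 172.46, 180, 180, 180].

### API

Orientations are given as [roll, pitch, yaw] about the fixed x, y, z axes, in that order (R = Rz(yaw) Ry(pitch) Rx(roll)).
In Python, from rig import readout, grab_frame, close_job gives the robot as it stands.
- The arm moves only by the tool servo_tool, never from a script. Its argument "targets" is a list of rows, each a list of 3 entries, a list of its own where there are three numbers: the shift along the tool's x, y, z in units of 500 mm (1.0 is 500 mm), then the turn, a rotation vector about the tool's x, y, z in units of 360 degrees (1.0 is 360 degrees), then the opening, from 0 (shut) to 1 (fully open). A call has exactly 8 rows; each row is the pose to reach, as a shift and turn from the pose commanded when the call began, along the tool's axes at that moment, turning the shorter way round; what a row does not reach only later rows make up. A row lasts 1/12 s, in which the tool goes at most 41.7 mm and 7.16 degrees, less where a joint would pass 70% of its speed; a pose out of reach is approached as far as the arm can. A call with a number of a shift or a turn outside -1 to 1 is refused whole. A call with a gripper value outside its range is refused whole. The fingers move at their own pace and stop on an object; "grip_force" is the grip in N (left out, the last holds). Time passes only in rows, so rows that repeat a pose let the fingers close, or fill a call up. It gives the time, the measured TCP pose, the force and the opening at its end, in the units of the state.
- readout.get_state(): the state, without advancing time (a new reading comes with each control period).
- grab_frame(name): name is "scene" or "top"; returns a dict with "image" (420x560x3 uint8, red, green, blue), "K" (3x3 intrinsics, pixels), "view" (4x4, takes a point from world to camera coordinates). Camera axes: x right, y down, z forward; pixel columns grow to the right and rows downward; lengths in mm; the calibration is good to about 2 mm. A picture is of the moment at which its call begins. There is no depth.
- close_job(): hands the job in, once; it reports no verdict.
The state is a dict: "time": time; "joint_positions": joint angles; "dq": joint speeds; "effort": joint torques, N m; "ee_pos": TCP position; "orientation": TCP orientation; "force": force on the tool from outside, world axes, zero at the start; "torque": the same for the moment, N m; "opening": opening from 0.0 (shut) to 1.0 (fully open).
Only numpy, scipy, OpenCV 4.12 (cv2) and the standard library are available. Lean on these libraries where they do the work, as an engineer would, in place of code of your own. Each camera call takes 0.05 s, during which the arm holds its last target. There are 200 camera calls.

### The job

Pick the sample capsule with the purple lid and set it down upright in the square cradle of the white reader; do not drop it in. Let go of it, then swing the reader's blue clamp arm over and press it fully shut, so that it drives the capsule home, and leave it shut. Leave the green-lidded capsule standing where it is.

Things in the scene. Friction and masses are not known exactly. Their poses are not given: they have to be found in the camera images.
- capsule_purple: Capsule to load: white, round, rigid, flat purple lid (top 10 mm), upright on the bench, 55 mm tall, about 60 g. 40 mm in diameter from 18 mm above its foot to its top, tapering below that to a 32 mm foot. Origin: centre of its underside, z up its axis; its yaw does not matter.
- capsule_green: A capsule of the same shape and size with a green lid, standing on the bench; to be left alone. Origin at the centre of its underside.
- reader: White bench reader, fixed; deck 45 mm high. Origin at bench height under the cradle's centre, z up, yaw within 0.3 rad of zero. The box spans x -85..85, y -70..115 mm. Two grey posts at y 73..97 mm, 108 mm high, carry the clamp's hinge on its +y side.
- cradle (a point): Centre of the cradle, 45 mm above the bench, axes as the reader. Square pocket 56 mm wide inside; its black fence is 4 mm thick and stands 12 mm above this point. Inside, level with this point, a sprung steel seat: it carries a capsule (top then 100 mm above the bench) and sinks up to 10 mm under 2.5 to 5.5 N. Driven home, the capsule's top is 90 to 91 mm above the bench.
- clamp_hinge (a point): Middle of the clamp's hinge axis, 85 mm to the reader's +y from the cradle's centre, 100 mm above the bench. The axis runs along the reader's x. The point turns with the arm: along its own -y lies the arm, blue, 36 mm wide, 10 mm thick (from z 0 to 10), 140 mm long, its last 30 mm orange and 60 mm wide; under it a rubber pad 50 mm square, 9.5 mm thick, 85 mm out.
- clamp (a joint): Clamp angle, rad. 0 = shut on a firm stop, arm level over the cradle, its top 110 mm above the bench; 1.57 upright; 2.0 stop, leaning to +y. Starts at 1.6 to 1.9. Stays where left (friction 0.6 N m), also shut against the seat's spring. Shut it by pushing from behind near the orange end, over and down: about 6 N there, 9 N down for the last 0.15 rad.
There are look-alikes about, which are no part of the job. What is shaped like the capsule_purple but red or yellow is not meant.

How it is judged (in metres and radians):
On the way, in this order (a step that is already met when the one before it is completed fails the run):
1. the purple capsule stands upright on the cradle's seat, let go, with the clamp still open (horizontal distance between capsule_purple and reader below 0.018 m and angle between capsule_purple's own z axis and vertical below 0.17 rad and z of capsule_purple in the frame of reader between 0.03 and 0.05 m and contact force between capsule_purple and the fingers below 0.05 N and value of joint clamp above 0.8 rad), for 0.2 s.
2. the clamp is shut and has driven the capsule down (horizontal distance between capsule_purple and reader below 0.018 m and angle between capsule_purple's own z axis and vertical below 0.17 rad and z of capsule_purple in the frame of reader below 0.04 m and value of joint clamp below 0.06 rad), for 0.2 s.
At the end, for the whole second after the job is handed in: The purple capsule is upright (within 10 degrees) in the cradle, within 18 mm of its centre and at least 5 mm below its free-standing height, at rest, with the clamp shut to within 0.06 rad; the green capsule stands within 30 mm of where it was (all of step 2 and z of capsule_purple in the frame of reader above 0.03 m and linear speed of capsule_purple below 0.02 m/s and distance of capsule_green from where it was at the start of the episode below 0.03 m and angle between capsule_green's own z axis and vertical below 0.17 rad); the robot touches nothing.
It fails at once if the purple capsule is dropped into the cradle from more than 20 mm above the seat (horizontal distance between capsule_purple and reader below 0.05 m and z of capsule_purple in the frame of reader above 0.065 m and contact force between capsule_purple and the fingers below 0.02 N).
It fails at once if the green capsule is moved by more than 30 mm or tipped (distance of capsule_green from where it was at the start of the episode above 0.03 m or angle between capsule_green's own z axis and vertical above 0.3 rad).
It also fails if it takes over 59 s, if anything falls off the work surface, if the arm or the gripper's body presses on something with over 40 N, if the wrist force passes 120 N, or if a joint passes its speed limit or range.

## Working session

There is one attempt and no reset: what is moved stays moved. The work goes in short steps, Python scripts to look and compute and a tool call to move; the robot and the scene stay as the last step left them, time stands still between calls to the robot, and variables do not carry over. Pictures are saved under pics/ and viewed, about 8 in all and at most 12, crops included, and the job is handed in when it is done.

Besides the shell and the picture viewer there is one more tool, called as name(argument=value, ...), one argument or row to a line, values as JSON. servo_tool: Moves the arm, as the interface text tells. Shifts and turns lie within -1 to 1; 1 stands for 500 mm of shift or 360 degrees of turn. Its arguments: {"type":"object","properties":{"targets":{"type":"array","items":{"type":"array"}},"grip_force":{"type":"number"}},"required":["targets"]}

```bash
mkdir -p pics; ls; python3 - <<'E'
from rig import readout, grab_frame
import cv2,numpy as np
for n in("scene","top"):
    f=grab_frame(n); cv2.imwrite(f"pics/{n}0.png",f["image"][:,:,::-1])
    print(n,np.array(f["K"]).tolist(),np.round(f["view"],4).tolist())
s=readout.get_state();print(s["ee_pos"],s["orientation"],s["time"],s["opening"])
E
```

```text
pics
scene [[492.73678240281185, 0.0, 281.5807484512569], [0.0, 492.73678240281185, 210.18943807532787], [0.0, 0.0, 1.0]] [[0.5683, 0.8228, 0.0084, -216.3888], [0.6121, -0.416, -0.6726, -279.3841], [-0.5499, 0.3874, -0.74, 1271.5566], [0.0, 0.0, 0.0, 1.0]]
top [[438.9956915669991, 0.0, 282.1158362198836], [0.0, 438.9956915669991, 208.18912871536276], [0.0, 0.0, 1.0]] [[-0.0073, -1.0, 0.0066, -64.2499], [-0.987, 0.0062, -0.1607, 508.2504], [0.1606, -0.0077, -0.987, 814.4012], [0.0, 0.0, 0.0, 1.0]]
[ 273.18883807 -561.68148536  229.91924727] [-9.00774286e+01 -7.67991223e-03 -1.54055474e+02] 0.1 0.99849551295793
```

View pics/scene0.png

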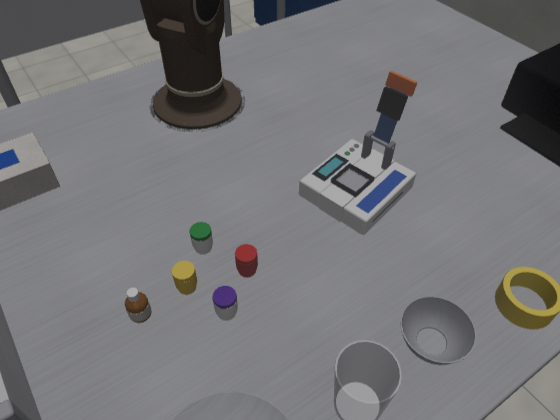

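View pics/top0.png

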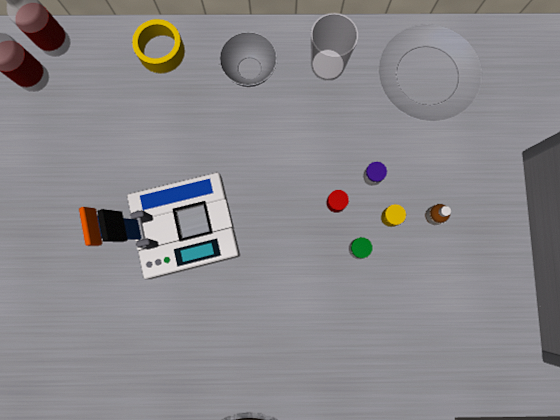

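```bash
cat > h.py <<'E'
import numpy as np,cv2
from rig import readout, grab_frame
def ray(f,u,v):
    V=np.array(f["view"]);R=V[:3,:3];c=-R.T@V[:3,3]
    return c,R.T@np.linalg.inv(f["K"])@[u,v,1]
def onz(f,u,v,z):
    c,d=ray(f,u,v);return c+d*(z-c[2])/d[2]
def proj(f,p):
    V=np.array(f["view"]);q=np.array(f["K"])@(V[:3,:3]@np.array(p,float)+V[:3,3]);return q[:2]/q[2]
def st():
    s=readout.get_state();return {k:np.round(s[k],3).tolist() for k in("time","ee_pos","orientation","force","opening","joint_positions")}
def lid(f,kind):
    hsv=cv2.cvtColor(f["image"],cv2.COLOR_RGB2HSV)
    lo,hi={"p":((120,90,50),(140,255,255)),"g":((55,120,50),(75,255,200))}[kind]
    m=cv2.inRange(hsv,lo,hi);n,_,s,c=cv2.connectedComponentsWithStats(m)
    return [(s[i,4],c[i].round(1).tolist()) for i in range(1,n) if s[i,4]>60]
E
python3 - <<'E'
from h import *
F={n:grab_frame(n) for n in("scene","top")}
for n,f in F.items():
    for k in "pg":
        for a,c in lid(f,k): print(n,k,a,c,onz(f,*c,52).round(1))
def crop(f,x,y,w,h,s): return cv2.resize(F[f]["image"][y:y+h,x:x+w],None,fx=s,fy=s,interpolation=cv2.INTER_CUBIC)
a=crop("top",75,165,170,120,4.5)[:540,:765]
cv2.imwrite("pics/reader.png",a[:,:,::-1])
b=np.hstack([crop("top",310,150,150,115,2.6),crop("scene",110,210,150,115,2.6)])
cv2.imwrite("pics/caps.png",b[:,:,::-1])
E
```

```text
scene p 411 [224.1, 296.4] [ 576.5 -251.8   52. ]
scene g 293 [200.0, 230.8] [ 428.4 -217.2   52. ]
top p 328 [376.0, 171.3] [ 577.9 -251.6   52. ]
top g 339 [361.1, 247.3] [ 429.9 -217.1   52. ]
```

View pics/caps.png

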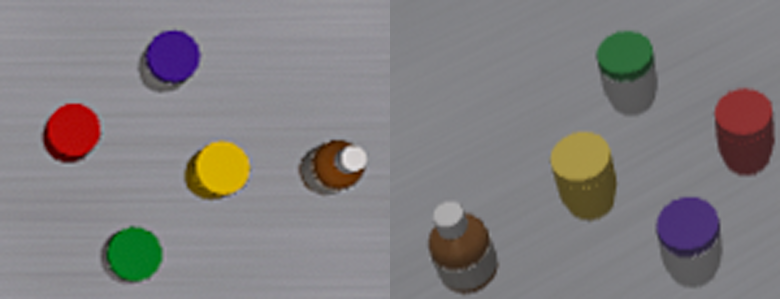

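View pics/reader.png

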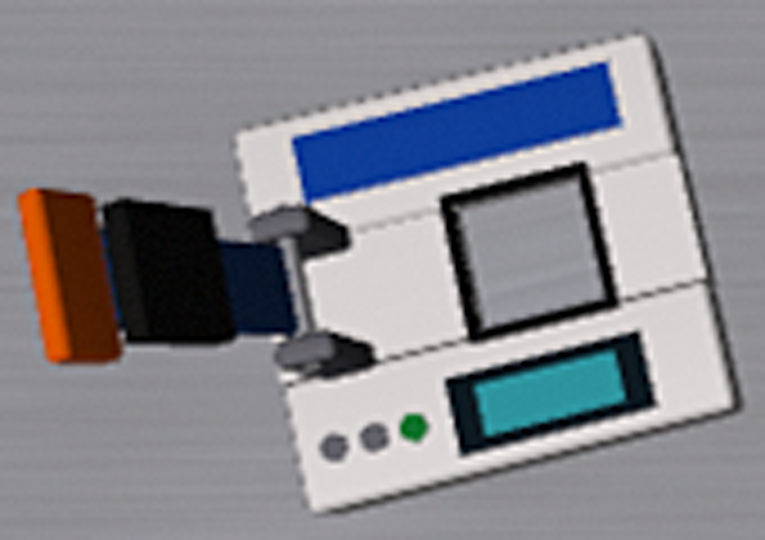

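Seen in the top view: red (338,201), yellow (395,215) and green (361,247) don't match. The only purple lid on a white body is at (376,172) in top and (224,296) in scene, so that is the capsule meant. In the reader crop the fence's outer corners are at (443,198), (585,165), (616,302) and (472,338).

```bash
python3 - <<'E'
from h import *
f=grab_frame("top");g=grab_frame("scene")
P=lambda u,v,z:onz(f,(u+.5)/4.5+75-.5,(v+.5)/4.5+165-.5,z)
c=np.array([P(*q,57) for q in((443,198),(585,165),(616,302),(472,338))]);print("fence",c.round(1).tolist(),c.mean(0))
d=np.array([P(*q,45) for q in((240,130),(648,38),(740,408),(312,512))]);print("deck",d.round(1).tolist(),d.mean(0))
# yaw: +y edges
for a,b in((c[1],c[0]),(c[2],c[3]),(d[1],d[0]),(d[2],d[3])): v=a*0+b-a; print("yaw",np.degrees(np.arctan2(-v[0],v[1])))
for a,b in((c[3],c[0]),(c[2],c[1]),(d[3],d[0]),(d[2],d[1])): v=b-a; print("yawx",np.degrees(np.arctan2(v[1],v[0])),np.linalg.norm(v))
E
```

```text
fence [[505.7, 140.7, 57.0], [519.6, 80.8, 57.0], [460.9, 66.5, 57.0], [446.1, 126.6, 57.0]] [483.09846265 103.64840631  57.        ]
deck [[538.1, 232.2, 45.0], [577.9, 56.6, 45.0], [416.8, 15.1, 45.0], [374.6, 194.1, 45.0]] [476.83054726 124.49934141  45.        ]
yaw 13.026625426363696
yaw 13.815864837917239
yaw 12.780610714820458
yaw 13.259201438950758
yawx 13.295134007384208 61.23317391451256
yawx 13.664986170091408 60.38413834360202
yawx 13.127180022917786 167.8577153231184
yawx 14.438940700005157 166.38775352260424
```

```bash
cat >> h.py <<'E'
from scipy.spatial.transform import Rotation as R
C=np.array([482.5,103.1]);PSI=13.3
def rd(x,y,z):
    c,s=np.cos(np.radians(PSI)),np.sin(np.radians(PSI))
    return [C[0]+c*x-s*y,C[1]+s*x+c*y,z]
def plan(*targets,yaw=PSI-90):
    s=readout.get_state();A=R.from_euler("xyz",s["orientation"],degrees=True);T=R.from_euler("xyz",[-90,0,yaw],degrees=True)
    print(st())
    for t in targets:
        sh=A.inv().apply(np.array(t)-s["ee_pos"]);rv=(A.inv()*T).as_rotvec()/(2*np.pi)
        print(np.round(t,1).tolist(),"shift",(sh/500).round(4).tolist(),"turn",rv.round(4).tolist(),"rows",(np.linalg.norm(sh)/41.7).round(1),(np.linalg.norm(rv)*360/7.16).round(1))
E
python3 -c "
from h import *
plan([577.2,-251.7,150])
f=grab_frame('scene')
hsv=cv2.cvtColor(f['image'],cv2.COLOR_RGB2HSV);m=cv2.inRange(hsv,(3,140,90),(14,255,255));m[150:]=0;ys,xs=np.nonzero(m);print(xs.mean(),ys.mean(),len(xs))
for t in (1.6,1.7,1.8,1.9): print(t,proj(f,rd(0,85-125*np.cos(t),100+125*np.sin(t))))
"
```

```text
{'time': 0.3, 'ee_pos': [273.341, -561.901, 230.381], 'orientation': [-90.028, -0.001, -154.059], 'force': [0.316, -0.091, 0.348], 'opening': 0.997, 'joint_positions': [60.15, 23.57, -0.728, 91.469, 0.32, 64.99, -4.711]}
[577.2, -251.7, 150.0] shift [-0.8179, 0.1609, -0.292] turn [0.0001, -0.2149, -0.0] rows 10.6 10.8
400.9308176100629 78.937106918239 159
1.6 [390.28784739  89.39437503]
1.7 [393.88087543  87.05895486]
1.8 [397.2552325  85.3530652]
1.9 [400.37454992  84.28225917]
```

servo_tool(
  targets=[
    [[-0.1,0.02,-0.036],[0,-0.02,0],0.75],
    [[-0.2,0.04,-0.072],[0,-0.04,0],0.75],
    [[-0.3,0.06,-0.108],[0,-0.06,0],0.75],
    [[-0.4,0.08,-0.144],[0,-0.08,0],0.75],
    [[-0.48,0.095,-0.172],[0,-0.1,0],0.75],
    [[-0.56,0.11,-0.2],[0,-0.12,0],0.75],
    [[-0.62,0.12,-0.22],[0,-0.14,0],0.75],
    [[-0.66,0.13,-0.236],[0,-0.155,0],0.75],
  ],
)

```text
time: 1.02
ee_pos: [504.0, -326.5, 170.1]
orientation: [-90.0, -0.0, -97.9]
force: [0.7, 0.3, 0.3]
opening: 0.748
```

```bash
python3 -c "
from h import *
plan([577.2,-251.7,110])"
```

```text
{'time': 1.017, 'ee_pos': [503.986, -326.474, 170.074], 'orientation': [-89.957, -0.022, -97.906], 'force': [0.75, 0.319, 0.347], 'opening': 0.748, 'joint_positions': [41.526, 25.628, -17.816, 98.021, 9.017, 57.707, 12.622]}
[577.2, -251.7, 110.0] shift [-0.1683, 0.1202, 0.1244] turn [-0.0001, -0.0589, 0.0001] rows 2.9 3.0
```

servo_tool(
  targets=[
    [[-0.05,0.03,0.035],[0,-0.015,0],0.75],
    [[-0.1,0.065,0.075],[0,-0.03,0],0.75],
    [[-0.14,0.1,0.105],[0,-0.045,0],0.75],
    [[-0.168,0.12,0.124],[0,-0.059,0],0.75],
    [[-0.168,0.12,0.124],[0,-0.059,0],0.75],
    [[-0.168,0.12,0.124],[0,-0.059,0],0.75],
    [[-0.168,0.12,0.124],[0,-0.059,0],0.75],
    [[-0.168,0.12,0.124],[0,-0.059,0],0.75],
  ],
)

```text
time: 1.68
ee_pos: [575.6, -255.5, 110.8]
orientation: [-90.0, -0.1, -77.2]
force: [0.6, -0.2, 0.9]
opening: 0.75
```

```bash
python3 - <<'E'
from h import *
plan([577.2,-251.7,29])
F=[grab_frame(n) for n in("scene","top")]
a,b=F[0]["image"][200:340,100:290],F[1]["image"][110:250,290:480]
cv2.imwrite("pics/close.png",cv2.resize(np.hstack([a,b]),None,fx=2.1,fy=2.1,interpolation=cv2.INTER_CUBIC)[:,:,::-1])
E
```

```text
{'time': 1.683, 'ee_pos': [575.62, -255.531, 110.836], 'orientation': [-89.988, -0.087, -77.23], 'force': [0.623, -0.17, 0.866], 'opening': 0.75, 'joint_positions': [35.142, 32.66, -22.158, 96.439, 14.712, 53.726, 20.169]}
[577.2, -251.7, 29.0] shift [-0.007, 0.1637, 0.0047] turn [-0.0, -0.0015, 0.0002] rows 2.0 0.1
```

View pics/close.png

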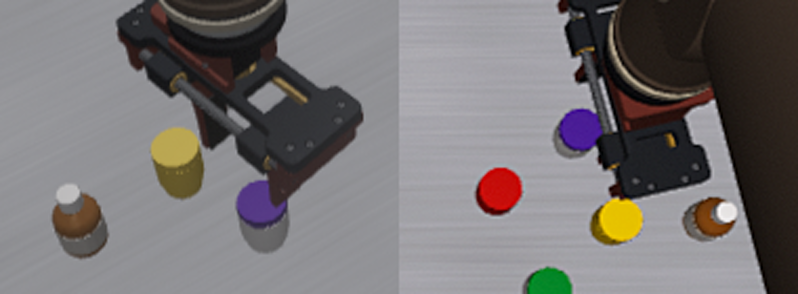

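```bash
python3 - <<'E'
from h import *
g=grab_frame("scene")
z=np.array([np.cos(np.radians(12.8)),np.sin(np.radians(12.8)),0])
for k in(-40,0,40): print(k,proj(g,np.array([575.6,-255.5,103])+k*z))
print(lid(g,"p"),proj(g,[577.2,-251.7,55]))
E
```

```text
-40 [202.48955802 265.60898757]
0 [219.27587809 279.64477704]
40 [236.85611853 294.34439869]
[(np.int32(348), [222.9, 297.2])] [224.22794424 295.70262957]
```

servo_tool(
  targets=[
    [[-0.007,0.03,0.005],[0,-0.0015,0],0.75],
    [[-0.007,0.07,0.005],[0,-0.0015,0],0.75],
    [[-0.007,0.11,0.005],[0,-0.0015,0],0.75],
    [[-0.007,0.145,0.005],[0,-0.0015,0],0.75],
    [[-0.007,0.164,0.005],[0,-0.0015,0],0.75],
    [[-0.007,0.164,0.005],[0,-0.0015,0],0.75],
    [[-0.007,0.164,0.005],[0,-0.0015,0],0.75],
    [[-0.007,0.164,0.005],[0,-0.0015,0],0.75],
  ],
)

```text
time: 2.5
ee_pos: [578.5, -250.0, 29.2]
orientation: [-89.9, -0.1, -76.5]
force: [0.8, -0.0, 0.5]
opening: 0.752
```

```bash
python3 -c "
from h import *
plan([577.2,-251.7,29])"
```

```text
{'time': 2.5, 'ee_pos': [578.53, -250.034, 29.22], 'orientation': [-89.923, -0.054, -76.501], 'force': [0.806, -0.034, 0.514], 'opening': 0.752, 'joint_positions': [33.33, 38.509, -20.436, 99.181, 17.783, 45.416, 17.908]}
[577.2, -251.7, 29.0] shift [0.0026, 0.0004, -0.0034] turn [-0.0002, 0.0006, 0.0001] rows 0.1 0.0
```

servo_tool(
  targets=[
    [[0.002,0,-0.003],[0,0,0],0.5],
    [[0.002,0,-0.003],[0,0,0],0.3],
    [[0.002,0,-0.003],[0,0,0],0.3],
    [[0.002,0,-0.003],[0,0,0],0.3],
    [[0.002,0,-0.003],[0,0,0],0.3],
    [[0.002,0,-0.003],[0,0,0],0.3],
    [[0.002,0,-0.003],[0,0,0],0.3],
    [[0.002,0,-0.003],[0,0,0],0.3],
  ],
  grip_force=15,
)

```text
time: 3.17
ee_pos: [576.8, -251.1, 28.4]
orientation: [-90.0, -0.0, -76.5]
force: [-1.3, 0.1, 4.7]
opening: 0.446
```

servo_tool(
  targets=[
    [[0,-0.03,0],[0,0,0],0.3],
    [[0,-0.08,0],[0,0,0],0.3],
    [[0,-0.14,0],[0,0,0],0.3],
    [[0,-0.2,0],[0,0,0],0.3],
    [[0,-0.24,0],[0,0,0],0.3],
    [[0,-0.26,0],[0,0,0],0.3],
    [[0,-0.26,0],[0,0,0],0.3],
    [[0,-0.26,0],[0,0,0],0.3],
  ],
)

```text
time: 3.83
ee_pos: [576.2, -251.0, 157.2]
orientation: [-90.0, 0.0, -76.5]
force: [0.1, 0.4, -0.5]
opening: 0.449
```

```bash
python3 -c "
from h import *
plan(rd(0,0,150),rd(0,0,84))
for n in ('scene','top'):
  f=grab_frame(n);print(n,lid(f,'p'),lid(f,'g'))"
```

```text
{'time': 3.833, 'ee_pos': [576.178, -250.999, 157.222], 'orientation': [-90.034, 0.009, -76.482], 'force': [0.061, 0.447, -0.473], 'opening': 0.449, 'joint_positions': [35.626, 29.787, -23.299, 94.262, 13.299, 58.736, 21.65]}
[482.5, 103.1, 150.0] shift [-0.7324, 0.0146, -0.0166] turn [0.0001, 0.0006, -0.0] rows 8.8 0.0
[482.5, 103.1, 84.0] shift [-0.7323, 0.1466, -0.0165] turn [0.0001, 0.0006, -0.0] rows 9.0 0.0
scene [(np.int32(162), [210.8, 253.4])] []
top [(np.int32(96), [384.5, 153.8])] [(np.int32(339), [361.1, 247.3])]
```

servo_tool(
  targets=[
    [[-0.06,0,0],[0,0,0],0.3],
    [[-0.14,0,-0.003],[0,0,0],0.3],
    [[-0.22,0.002,-0.005],[0,0,0],0.3],
    [[-0.3,0.004,-0.007],[0,0,0],0.3],
    [[-0.38,0.006,-0.009],[0,0,0],0.3],
    [[-0.46,0.008,-0.011],[0,0,0],0.3],
    [[-0.54,0.01,-0.012],[0,0,0],0.3],
    [[-0.61,0.012,-0.014],[0,0,0],0.3],
  ],
)

```text
time: 4.6
ee_pos: [496.6, 46.3, 150.6]
orientation: [-90.1, 0.1, -76.4]
force: [0.4, 0.7, -0.3]
opening: 0.452
```

```bash
python3 -c "
from h import *
plan(rd(0,0,150))"
```

```text
{'time': 4.6, 'ee_pos': [496.619, 46.262, 150.609], 'orientation': [-90.126, 0.056, -76.417], 'force': [0.364, 0.7, -0.29], 'opening': 0.452, 'joint_positions': [13.879, 19.483, -30.058, 112.21, 12.244, 51.534, -8.862]}
[482.5, 103.1, 150.0] shift [-0.1171, 0.0013, -0.0007] turn [0.0003, 0.0008, -0.0002] rows 1.4 0.0
```

servo_tool(
  targets=[
    [[-0.05,0,0],[0,0,0],0.3],
    [[-0.09,0,0],[0,0,0],0.3],
    [[-0.116,0.001,-0.001],[0,0,0],0.3],
    [[-0.116,0.001,-0.001],[0,0,0],0.3],
    [[-0.116,0.001,-0.001],[0,0,0],0.3],
    [[-0.116,0.001,-0.001],[0,0,0],0.3],
    [[-0.116,0.001,-0.001],[0,0,0],0.3],
    [[-0.116,0.001,-0.001],[0,0,0],0.3],
  ],
)

```text
time: 5.27
ee_pos: [484.6, 98.9, 151.2]
orientation: [-90.0, -0.0, -76.6]
force: [0.1, 0.0, -0.4]
opening: 0.453
```

```bash
python3 - <<'E'
from h import *
plan(rd(0,0,100),rd(0,0,74))
F=[grab_frame(n) for n in("scene","top")]
a,b=F[0]["image"][60:235,280:430],F[1]["image"][140:315,70:260]
cv2.imwrite("pics/over.png",cv2.resize(np.hstack([a,b]),None,fx=2.3,fy=2.3,interpolation=cv2.INTER_CUBIC)[:,:,::-1])
E
```

```text
{'time': 5.267, 'ee_pos': [484.608, 98.905, 151.197], 'orientation': [-90.032, -0.015, -76.588], 'force': [0.075, 0.046, -0.43], 'opening': 0.453, 'joint_positions': [8.662, 19.187, -31.243, 112.738, 12.61, 51.411, -15.686]}
[482.5, 103.1, 100.0] shift [-0.0092, 0.1024, -0.0021] turn [0.0001, 0.0003, 0.0] rows 1.2 0.0
[482.5, 103.1, 74.0] shift [-0.0092, 0.1544, -0.0021] turn [0.0001, 0.0003, 0.0] rows 1.9 0.0
```

View pics/over.png

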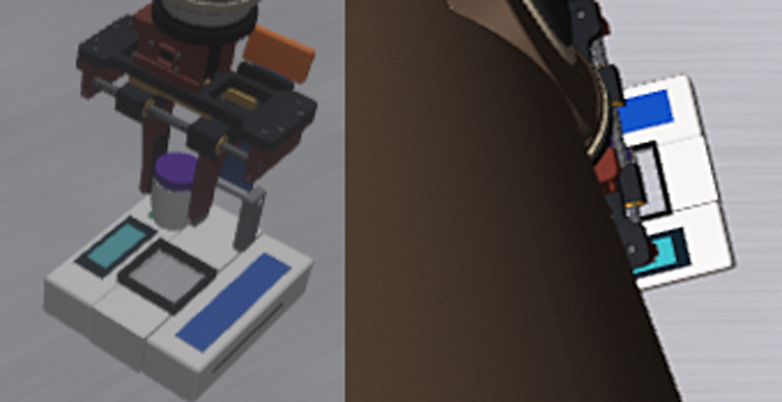

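servo_tool(
  targets=[
    [[-0.004,0.02,-0.001],[0,0,0],0.3],
    [[-0.007,0.05,-0.002],[0,0,0],0.3],
    [[-0.007,0.08,-0.002],[0,0,0],0.3],
    [[-0.007,0.1,-0.002],[0,0,0],0.3],
    [[-0.007,0.11,-0.002],[0,0,0],0.3],
    [[-0.007,0.11,-0.002],[0,0,0],0.3],
    [[-0.007,0.11,-0.002],[0,0,0],0.3],
    [[-0.007,0.11,-0.002],[0,0,0],0.3],
  ],
)

```text
time: 6.03
ee_pos: [483.0, 103.6, 97.0]
orientation: [-90.0, 0.0, -76.5]
force: [0.7, -0.4, -0.6]
opening: 0.453
```

```bash
python3 - <<'E'
from h import *
plan(rd(0,0,73.5))
f=grab_frame("scene");e=f["ee_pos"] if "ee_pos" in f else readout.get_state()["ee_pos"]
print(lid(f,"p"),proj(f,[e[0],e[1],e[2]+26.6]))
cv2.imwrite("pics/low.png",cv2.resize(f["image"][100:230,290:430],None,fx=4.5,fy=4.5,interpolation=cv2.INTER_CUBIC)[:,:,::-1])
E
```

```text
{'time': 6.033, 'ee_pos': [483.044, 103.573, 97.009], 'orientation': [-89.95, 0.001, -76.474], 'force': [0.701, -0.352, -0.621], 'opening': 0.453, 'joint_positions': [6.296, 23.537, -29.631, 115.689, 16.309, 44.699, -19.458]}
[482.5, 103.1, 73.5] shift [0.0007, 0.047, -0.0013] turn [-0.0001, 0.0006, -0.0] rows 0.6 0.0
[(np.int32(226), [354.3, 154.2])] [356.14185172 153.42475228]
```

View pics/low.png

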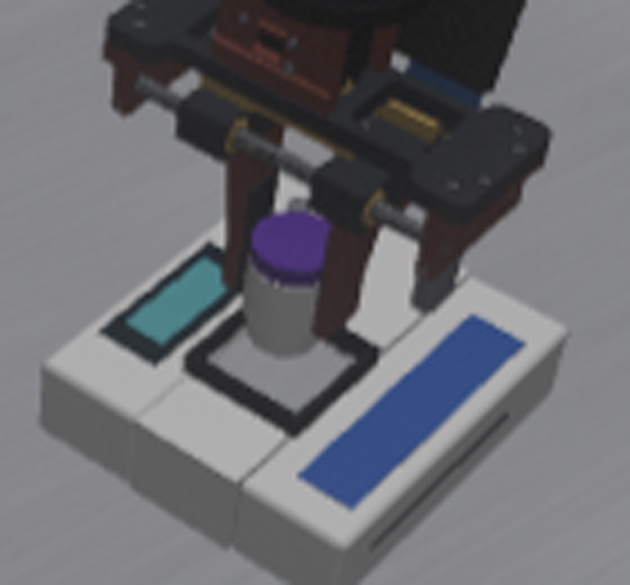

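servo_tool(
  targets=[
    [[0.001,0.01,-0.001],[0,0,0],0.3],
    [[0.001,0.02,-0.001],[0,0,0],0.3],
    [[0.001,0.03,-0.001],[0,0,0],0.3],
    [[0.001,0.038,-0.001],[0,0,0],0.3],
    [[0.001,0.043,-0.001],[0,0,0],0.3],
    [[0.001,0.046,-0.001],[0,0,0],0.3],
    [[0.001,0.047,-0.001],[0,0,0],0.3],
    [[0.001,0.047,-0.001],[0,0,0],0.3],
  ],
)

```text
time: 6.75
ee_pos: [482.0, 102.7, 72.9]
orientation: [-90.0, -0.0, -76.5]
force: [-2.0, -0.2, 1.6]
opening: 0.451
```

```bash
python3 - <<'E'
from h import *
plan(rd(0,0,73.5))
f=grab_frame("scene")
e=readout.get_state()["ee_pos"]
print(lid(f,"p"),proj(f,[e[0],e[1],100]),e)
E
```

```text
{'time': 6.75, 'ee_pos': [482.018, 102.723, 72.937], 'orientation': [-90.034, -0.007, -76.475], 'force': [-1.97, -0.172, 1.551], 'opening': 0.451, 'joint_positions': [5.332, 25.595, -28.572, 116.813, 18.048, 41.839, -20.954]}
[482.5, 103.1, 73.5] shift [-0.0005, -0.0011, 0.0011] turn [0.0001, 0.0006, 0.0] rows 0.0 0.0
[(np.int32(217), [352.2, 163.4])] [354.04428198 162.39269004] [482.0914093  102.76455482  73.05780867]
```

servo_tool(
  targets=[
    [[0,0,0],[0,0,0],0.5],
    [[0,0,0],[0,0,0],0.6],
    [[0,0,0],[0,0,0],0.7],
    [[0,0,0],[0,0,0],0.7],
    [[0,0,0],[0,0,0],0.7],
    [[0,0,0],[0,0,0],0.7],
    [[0,0,0],[0,0,0],0.7],
    [[0,0,0],[0,0,0],0.7],
  ],
)

```text
time: 7.47
ee_pos: [482.3, 102.8, 73.0]
orientation: [-90.0, -0.0, -76.5]
force: [-0.2, 0.9, -0.2]
opening: 0.701
```

servo_tool(
  targets=[
    [[0,-0.03,0],[0,0,0],0.7],
    [[0,-0.08,0],[0,0,0],0.7],
    [[0,-0.15,0],[0,0,0],0.7],
    [[0,-0.22,0],[0,0,0],0.7],
    [[0,-0.29,0],[0,0,0],0.7],
    [[0,-0.36,0],[0,0,0],0.3],
    [[0,-0.42,0],[0,0,0],0],
    [[0,-0.46,0],[0,0,0],0],
  ],
)

```text
time: 8.13
ee_pos: [482.8, 103.2, 306.4]
orientation: [-89.8, -0.0, -76.5]
force: [1.0, 0.1, -0.1]
opening: 0.513
```

```bash
python3 - <<'E'
from h import *
plan(rd(0,0,320),rd(0,190,320),rd(0,190,215))
f=grab_frame("scene")
print(lid(f,"p"),proj(f,rd(0,0,100)),lid(f,"g"))
E
```

```text
{'time': 8.133, 'ee_pos': [482.805, 103.169, 306.374], 'orientation': [-89.794, -0.028, -76.466], 'force': [1.008, 0.067, -0.142], 'opening': 0.513, 'joint_positions': [11.729, 9.719, -33.365, 101.404, 5.717, 70.345, -9.633]}
[482.5, 103.1, 320.0] shift [0.0, -0.0273, -0.0005] turn [-0.0006, 0.0007, 0.0001] rows 0.3 0.0
[438.8, 288.0, 320.0] shift [-0.38, -0.0274, 0.001] turn [-0.0006, 0.0007, 0.0001] rows 4.6 0.0
[438.8, 288.0, 215.0] shift [-0.3801, 0.1826, 0.0003] turn [-0.0006, 0.0007, 0.0001] rows 5.1 0.0
[(np.int32(220), [353.4, 162.8])] [354.30892134 162.44406547] [(np.int32(291), [200.0, 230.8])]
```

servo_tool(
  targets=[
    [[-0.04,-0.027,0],[0,0,0],0],
    [[-0.11,-0.027,0],[0,0,0],0],
    [[-0.18,-0.027,0],[0,0,0],0],
    [[-0.25,-0.027,0],[0,0,0],0],
    [[-0.31,-0.027,0],[0,0,0],0],
    [[-0.36,-0.027,0],[0,0,0],0],
    [[-0.38,-0.027,0.001],[0,0,0],0],
    [[-0.38,-0.027,0.001],[0,0,0],0],
  ],
)

```text
time: 8.85
ee_pos: [437.1, 289.9, 316.2]
orientation: [-90.0, 0.1, -76.2]
force: [0.5, -0.3, -0.3]
opening: 0.004
```

```bash
python3 - <<'E'
from h import *
plan(rd(0,190,226))
E
```

```text
{'time': 8.85, 'ee_pos': [437.136, 289.855, 316.236], 'orientation': [-90.032, 0.054, -76.23], 'force': [0.466, -0.26, -0.277], 'opening': 0.004, 'joint_positions': [-5.524, 14.058, -40.135, 96.253, 9.351, 73.123, -33.77]}
[438.8, 288.0, 226.0] shift [0.0046, 0.1805, 0.0024] turn [0.0001, 0.0013, -0.0002] rows 2.2 0.1
```

servo_tool(
  targets=[
    [[0.004,0.03,0.002],[0,0.001,0],0],
    [[0.004,0.07,0.002],[0,0.001,0],0],
    [[0.004,0.11,0.002],[0,0.001,0],0],
    [[0.004,0.15,0.002],[0,0.001,0],0],
    [[0.004,0.175,0.002],[0,0.001,0],0],
    [[0.004,0.18,0.002],[0,0.001,0],0],
    [[0.004,0.18,0.002],[0,0.001,0],0],
    [[0.004,0.18,0.002],[0,0.001,0],0],
  ],
)

```text
time: 9.52
ee_pos: [440.5, 285.2, 227.1]
orientation: [-90.0, -0.0, -76.9]
force: [0.5, 0.5, 0.7]
opening: 0.007
```

```bash
python3 - <<'E'
from h import *
def arc(t,r=118): return rd(0,95-r*np.cos(t)+10*np.sin(t),108+r*np.sin(t)+10*np.cos(t))
plan(rd(0,150,226),rd(0,130,226),rd(0,115,226),arc(1.57),arc(1.45),arc(1.3))
E
```

```text
{'time': 9.517, 'ee_pos': [440.481, 285.156, 227.091], 'orientation': [-89.968, -0.012, -76.904], 'force': [0.509, 0.498, 0.71], 'opening': 0.007, 'joint_positions': [-6.604, 18.316, -38.993, 103.632, 12.909, 62.522, -37.085]}
[448.0, 249.1, 226.0] shift [0.0737, 0.0022, -0.0017] turn [-0.0001, -0.0006, 0.0] rows 0.9 0.0
[452.6, 229.6, 226.0] shift [0.1137, 0.0022, -0.0016] turn [-0.0001, -0.0006, 0.0] rows 1.4 0.0
[456.0, 215.0, 226.0] shift [0.1437, 0.0022, -0.0015] turn [-0.0001, -0.0006, 0.0] rows 1.7 0.0
[458.4, 205.2, 226.0] shift [0.1639, 0.0022, -0.0014] turn [-0.0001, -0.0006, 0.0] rows 2.0 0.0
[461.6, 191.4, 226.3] shift [0.1923, 0.0015, -0.0013] turn [-0.0001, -0.0006, 0.0] rows 2.3 0.0
[465.7, 174.2, 224.4] shift [0.2275, 0.0055, -0.0012] turn [-0.0001, -0.0006, 0.0] rows 2.7 0.0
```

servo_tool(
  targets=[
    [[0.04,0.002,-0.001],[0,0,0],0],
    [[0.075,0.002,-0.001],[0,0,0],0],
    [[0.1,0.002,-0.001],[0,0,0],0],
    [[0.12,0.002,-0.001],[0,0,0],0],
    [[0.14,0.002,-0.001],[0,0,0],0],
    [[0.164,0.002,-0.001],[0,0,0],0],
    [[0.192,0.002,-0.001],[0,0,0],0],
    [[0.22,0.004,-0.001],[0,0,0],0],
  ],
)

```text
time: 10.18
ee_pos: [465.4, 180.5, 226.7]
orientation: [-89.7, 0.2, -76.7]
force: [0.5, 6.4, -1.2]
opening: 0.005
```

```bash
cat >> h.py <<'E'
def arc(t,r=118): return rd(0,95-r*np.cos(t)+10*np.sin(t),108+r*np.sin(t)+10*np.cos(t))
E
python3 - <<'E'
from h import *
e=readout.get_state()["ee_pos"][:2]-C;a=np.radians(PSI);print("reader xy",np.cos(a)*e[0]+np.sin(a)*e[1],-np.sin(a)*e[0]+np.cos(a)*e[1])
plan(*[arc(t) for t in(1.2,1.1,1.0,.9,.8,.7,.6,.5)])
f=grab_frame("scene");print(lid(f,"p"))
cv2.imwrite("pics/push.png",cv2.resize(f["image"][40:240,280:460],None,fx=3,fy=3,interpolation=cv2.INTER_CUBIC)[:,:,::-1])
E
```

```text
reader xy 1.1792451655735618 79.24234740478333
{'time': 10.183, 'ee_pos': [465.418, 180.488, 226.684], 'orientation': [-89.724, 0.155, -76.744], 'force': [0.544, 6.359, -1.201], 'opening': 0.005, 'joint_positions': [4.684, 15.037, -37.126, 107.195, 10.264, 60.797, -23.23]}
[468.3, 163.0, 221.6] shift [0.0354, 0.0101, -0.0024] turn [-0.0008, -0.0001, -0.0004] rows 0.4 0.0
[470.9, 152.1, 217.7] shift [0.0578, 0.0178, -0.0024] turn [-0.0008, -0.0001, -0.0004] rows 0.7 0.0
[473.4, 141.7, 212.7] shift [0.0792, 0.0277, -0.0024] turn [-0.0008, -0.0001, -0.0004] rows 1.0 0.0
[475.7, 131.8, 206.6] shift [0.0996, 0.0398, -0.0025] turn [-0.0008, -0.0001, -0.0004] rows 1.3 0.0
[477.9, 122.5, 199.6] shift [0.1187, 0.0538, -0.0025] turn [-0.0008, -0.0001, -0.0004] rows 1.6 0.0
[479.9, 114.0, 191.7] shift [0.1363, 0.0697, -0.0026] turn [-0.0008, -0.0001, -0.0004] rows 1.8 0.0
[481.8, 106.3, 182.9] shift [0.1522, 0.0872, -0.0027] turn [-0.0008, -0.0001, -0.0004] rows 2.1 0.0
[483.4, 99.4, 173.3] shift [0.1663, 0.1062, -0.0027] turn [-0.0008, -0.0001, -0.0004] rows 2.4 0.0
[(np.int32(221), [353.4, 162.9])]
```

View pics/push.png

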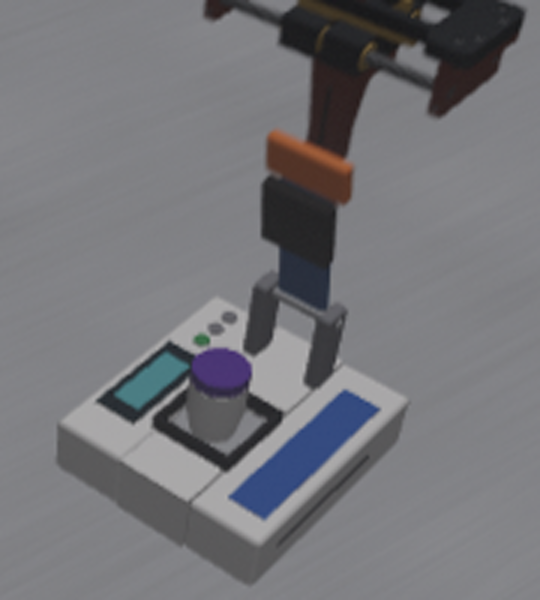

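The capsule stands in the cradle with its lid at crop (221,371). The fingers are behind the orange end at (310,165) and the clamp is turning. I'll keep following the arc.

servo_tool(
  targets=[
    [[0.035,0.01,-0.002],[0,0,0],0],
    [[0.058,0.018,-0.002],[0,0,0],0],
    [[0.079,0.028,-0.002],[0,0,0],0],
    [[0.1,0.04,-0.002],[0,0,0],0],
    [[0.119,0.054,-0.002],[0,0,0],0],
    [[0.136,0.07,-0.003],[0,0,0],0],
    [[0.152,0.087,-0.003],[0,0,0],0],
    [[0.166,0.106,-0.003],[0,0,0],0],
  ],
)

```text
time: 10.9
ee_pos: [483.0, 98.4, 172.4]
orientation: [-89.8, 0.1, -76.8]
force: [0.8, 5.0, 2.6]
opening: 0.005
```

```bash
python3 - <<'E'
from h import *
plan(*[arc(t) for t in(.5,.42,.34,.27,.2,.15,.1,.05,0)])
f=grab_frame("scene");print(lid(f,"p"))
E
```

```text
{'time': 10.9, 'ee_pos': [482.984, 98.385, 172.414], 'orientation': [-89.808, 0.055, -76.821], 'force': [0.841, 5.011, 2.561], 'opening': 0.005, 'joint_positions': [11.281, 17.71, -34.027, 111.735, 12.135, 53.859, -15.482]}
[483.4, 99.4, 173.3] shift [-0.0019, -0.0019, 0.0012] turn [-0.0005, -0.0003, -0.0002] rows 0.0 0.0
[484.5, 94.7, 165.2] shift [0.0079, 0.0143, 0.0012] turn [-0.0005, -0.0003, -0.0002] rows 0.2 0.0
[485.5, 90.5, 156.8] shift [0.0164, 0.0313, 0.0012] turn [-0.0005, -0.0003, -0.0002] rows 0.4 0.0
[486.2, 87.5, 149.1] shift [0.0228, 0.0466, 0.0011] turn [-0.0005, -0.0003, -0.0002] rows 0.6 0.0
[486.8, 84.9, 141.2] shift [0.028, 0.0623, 0.0011] turn [-0.0005, -0.0003, -0.0002] rows 0.8 0.0
[487.1, 83.5, 135.5] shift [0.031, 0.0738, 0.001] turn [-0.0005, -0.0003, -0.0002] rows 1.0 0.0
[487.4, 82.3, 129.7] shift [0.0335, 0.0853, 0.001] turn [-0.0005, -0.0003, -0.0002] rows 1.1 0.0
[487.6, 81.3, 123.9] shift [0.0354, 0.097, 0.001] turn [-0.0005, -0.0003, -0.0002] rows 1.2 0.0
[487.8, 80.7, 118.0] shift [0.0367, 0.1088, 0.0009] turn [-0.0005, -0.0003, -0.0002] rows 1.4 0.0
[(np.int32(240), [353.4, 163.4])]
```

servo_tool(
  targets=[
    [[0.008,0.014,0.001],[0,0,0],0],
    [[0.016,0.031,0.001],[0,0,0],0],
    [[0.023,0.046,0.001],[0,0,0],0],
    [[0.028,0.06,0.001],[0,0,0],0],
    [[0.031,0.07,0.001],[0,0,0],0],
    [[0.033,0.08,0.001],[0,0,0],0],
    [[0.035,0.09,0.001],[0,0,0],0],
    [[0.036,0.098,0.001],[0,0,0],0],
  ],
)

```text
time: 11.62
ee_pos: [486.4, 80.4, 122.2]
orientation: [-90.0, 0.0, -76.8]
force: [-1.8, 3.0, 6.0]
opening: 0.001
```

```bash
python3 - <<'E'
from h import *
plan(arc(0),np.array(arc(0))-[0,0,3])
E
```

```text
{'time': 11.617, 'ee_pos': [486.38, 80.394, 122.235], 'orientation': [-89.992, 0.009, -76.816], 'force': [-1.76, 2.988, 6.009], 'opening': 0.001, 'joint_positions': [11.29, 21.655, -32.185, 114.483, 15.334, 47.969, -16.253]}
[487.8, 80.7, 118.0] shift [0.0, 0.0085, 0.0029] turn [-0.0, -0.0003, -0.0] rows 0.1 0.0
[487.8, 80.7, 115.0] shift [0.0, 0.0145, 0.0029] turn [-0.0, -0.0003, -0.0] rows 0.2 0.0
```

servo_tool(
  targets=[
    [[0,0.003,0.001],[0,0,0],0],
    [[0,0.005,0.002],[0,0,0],0],
    [[0,0.007,0.002],[0,0,0],0],
    [[0,0.009,0.002],[0,0,0],0],
    [[0,0.01,0.002],[0,0,0],0],
    [[0,0.011,0.002],[0,0,0],0],
    [[0,0.012,0.002],[0,0,0],0],
    [[0,0.012,0.002],[0,0,0],0],
  ],
)

```text
time: 12.28
ee_pos: [486.6, 80.1, 118.0]
orientation: [-90.1, -0.1, -76.8]
force: [-10.3, -0.3, 26.2]
opening: 0.007
```

It is on the stop: TCP z is 118.0 mm, which puts the fingertips at 110 mm, with 26 N upward. I'll lift off and check.

servo_tool(
  targets=[
    [[0,0,0],[0,0,0],0],
    [[0,0,0],[0,0,0],0],
    [[0,-0.02,0],[0,0,0],0],
    [[0,-0.06,0],[0,0,0],0],
    [[0,-0.12,0],[0,0,0],0],
    [[0,-0.2,0],[0,0,0],0],
    [[0,-0.28,0],[0,0,0],0],
    [[0,-0.36,0],[0,0,0],0],
  ],
)

```text
time: 12.95
ee_pos: [486.7, 79.6, 297.9]
orientation: [-90.1, -0.0, -76.8]
force: [0.8, 0.0, -0.4]
opening: 0.005
```

```bash
python3 - <<'E'
from h import *
print(st())
f=grab_frame("scene");print(lid(f,"p"),lid(f,"g"))
im=f["image"].copy()
for t,col in((0,(0,255,0)),(.06,(255,255,0))):
    for x in(-30,30):
        c,s=np.cos(t),np.sin(t); p=proj(f,rd(x,85-140*c+10*s,100+140*s+10*c)); print(t,x,p.round(1),((p-[280,80])*4).round())
cv2.imwrite("pics/shut.png",cv2.resize(im[80:230,280:440],None,fx=4,fy=4,interpolation=cv2.INTER_CUBIC)[:,:,::-1])
E
```

```text
{'time': 12.95, 'ee_pos': [486.678, 79.634, 297.896], 'orientation': [-90.074, -0.033, -76.846], 'force': [0.823, 0.049, -0.435], 'opening': 0.005, 'joint_positions': [15.771, 10.439, -35.04, 101.951, 6.396, 69.666, -7.905]}
[] [(np.int32(291), [199.9, 230.8])]
0 -30 [325.4 165.6] [181. 343.]
0 30 [350.4 180.4] [282. 401.]
0.06 -30 [326.  162.2] [184. 329.]
0.06 30 [351.2 176.9] [285. 388.]
```

View pics/shut.png

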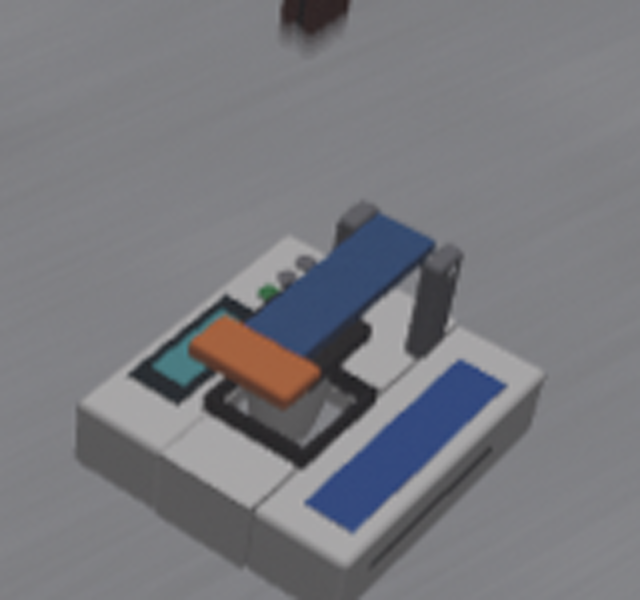

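The clamp is level: the orange end's front corners are at (192,345) and (285,395), close to the predicted 0 rad positions of (181,343) and (282,401). The white capsule body is under the pad inside the fence, the gripper is clear and green hasn't moved. Handing in.

```bash
python3 -c "
from rig import close_job
print(close_job())"
```

```text
the job is handed in; nothing more can be done
None
```

I set the purple-lidded capsule on the cradle's seat, let go of it, pushed the clamp over and pressed it shut. The job was handed in at about 13 s, with no verdict reported.

- **Placing:** I lowered the capsule until the seat pushed back with about 2 N, then released it. Its lid was within about 1 px (roughly 2 mm) of the cradle's centre, and the clamp was still fully open.
- **Shutting:** The fingertips stopped at 110 mm above the bench with 26 N, which fits the clamp's stop at 0 rad.
- **Last picture:** After lifting off, the clamp looked level, at about 0.01 rad. The capsule's body was upright under the pad, inside the fence. The green capsule's lid was within 0.1 px of where it started. The arm was clear, reading about 0 N.
- **Not checked:** The shut clamp hides the purple lid, so I did not measure the capsule's final depth; I infer it from the clamp being on its stop. The orange end's left corner was about 3 px off its predicted position, though the heights agreed.

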